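# Unlock and lift an order carrier

## Task

Slide the transport lock on the dock all the way to its far end stop (towards the left as the robot faces it), so that its tongue frees the order carrier. Then lift the carrier by its handle straight up out of the dock, keeping it level so that the can and the jar stay standing in it, and hold it steady about 10 cm above its seat: finish there, still holding it in the air, with nothing put down or let go. Leave the other things on the counter where they stand.

Things in the scene. Friction and masses are not known exactly. Their poses are not given: they have to be found in the camera images.
- dock: Fixed grey plate on the counter, x -150..65, y -90..90 mm in its frame, top at z 8 mm. Origin: on the counter under the middle of the carrier's seat; z up, x away from the robot (turned up to 0.5 rad), y left. Lips (to z 18 mm) round the seat leave 3 mm play. On the robot's side, centred at x -105 mm, a 40 mm wide lock track runs along y, top at z 16 mm.
- lock (a joint): Travel of the transport lock along the dock's +y, in m: 0 fully locked, 0.070 far end stop (unlocked). Starts at 0 to 0.02. About 3 N of friction; stays where it is left. Its steel tongue lies over the carrier's foot tab and blocks lifting until about 0.05.
- lock_top (a point): Centre of the top of the lock's upright black grip block, 28 (dock x) x 20 (dock y) x 47 mm tall, top 64 mm above the counter; moves with the lock; axes as the dock's. A steel tongue 30 mm wide, 6 mm thick, top 23 mm above the counter, runs from its foot to the carrier. Can be pinched from above across its 20 mm.
- carrier: Loose grey plastic box, 0.25-0.5 kg, 78 (x) x 150 (y) x 55 mm high, 4 mm walls and floor, a partition making two 69 mm compartments (centres y +-36.5 mm), an upright at each y end (160 mm overall) and a handle bar overhead. A foot tab 6 mm thick sticks out 21 mm at -x, y -65..5 mm. Origin: centre of underside, 8 mm above the counter at the start; axes as the dock's.
- carrier_handle (a point): Middle of the carrier's handle: a straight wooden bar along its y, 14 mm wide (x), 12 mm high, 150 mm long between the uprights, centred 165 mm above the carrier's underside. Free all round; the can's top is 35 mm below the bar's underside. Axes as the carrier's.
- can: Loose metal drink can, 64 mm diameter, 120 mm tall, about 0.15 to 0.27 kg, standing in one of the carrier's two compartments (either one). Origin: centre of its underside.
- jar: Loose glass jar with steel cap, 62 mm diameter, 75 mm tall, about 0.12 kg, standing in the other compartment. Origin: centre of its underside.
- tube: Bystander: cardboard snack tube with plastic lid, 76 mm diameter, 200 mm tall, standing on the counter to the left of the dock. Origin: centre of its underside.
- dish: Bystander: white coin dish (shallow bowl), 110 mm diameter, 30 mm high, on the counter to the right of the dock. Origin: centre of its underside.
- carton: Bystander: small white carton 60 x 90 x 50 mm on the counter beyond the dock. Origin: centre of its underside.
Not all that is in view belongs to the job. Leave any blue or red look-alike of the carrier alone.

How it is judged:
By the outcome, as a careful person would: the job done as asked, in the order asked, and still so for the second after the job is handed in, while the arm keeps its last pose, push and grip.
It also fails if it takes over 48 s, if anything falls off the work surface, if the arm or the gripper's body presses on something with over 40 N, if the wrist force passes 120 N, or if a joint passes its speed limit or range.

## Robot

A 6-joint arm with a two-finger parallel gripper is mounted at the origin on the work surface. World frame = base frame: x ahead of the robot, y to its left, z up, the work surface at z = 0. Lengths are in mm, angles in rad, forces in N, time in s.
With the tool pointing down it reaches from about 400 to 925 mm from the base axis. Payload 12.5 kg.
Tool frame: the origin (TCP) lies midway between the tips of the shut fingers; the grasp point (between the pads) lies 19 mm behind it; z points along the fingers, y is the line along which they close (so a half turn about z gives the same grasp; the last joint's range is limited). The gripper opens to 95 mm and grips with 3 to 60 N. Pads are 20 mm wide; open, the fingers measure 119 mm over their backs; the gripper's body (75 mm by 180 mm) begins 59 mm behind the grasp point.
Start: joints at [-1.452, 0.491, 1.559, -0, 1.092, -0.106], TCP at [139.342, -609.287, 214.661] pointing down, gripper open.
Joint ranges: [-3.1, 3.1], [-0.84, 2.19], [0.05, 2.79], [-1.13, 4.28], [0.06, 2.93], [-2.69, 2.69]. Speed limits (rad/s): [2.22, 2.22, 2.79, 3.14, 3.14, 3.14].

## Interface

Orientations are given as [roll, pitch, yaw] about the fixed x, y, z axes, in that order (R = Rz(yaw) Ry(pitch) Rx(roll)).
In Python, from cell import env gives the robot as it stands.
- The arm moves only by the tool carry_out, never from a script. Its argument "series" is a list of rows, each a list of 4 numbers: the shift along the world's x, y, z normalised to -1 to 1, where 1 is 5 cm, then the turn about the world's z normalised to -1 to 1, where 1 is 6 degrees. In form: [[x, y, z, turn], ...]. A call has exactly 5 rows; each row shifts and turns the commanded pose from where the row before left it; what a row does not reach is not made up. A row lasts 1/10 s, in which the tool goes at most 50 mm and 8.59 degrees, less where a joint would pass 70% of its speed; a pose out of reach is approached as far as the arm can. A call with a number of a shift or a turn outside -1 to 1 is refused whole. A call with a gripper value outside its range is refused whole. "fingers" is the closure, from -1 (fully open) to 1 (shut), set as the call begins (left out, the last holds). The fingers move at their own pace and stop on an object; the grip force is fixed at half the most. Time passes only in rows, so rows that do not move let the fingers close, or fill a call up. It gives the time, the measured TCP pose, the force, the opening and the grip force at its end, in the units of the state.
- env.state(): the state, without advancing time (a new reading comes with each control period).
- env.read_camera(name): name is "side" or "top"; returns the picture (480x640x3 uint8, red, green, blue); there is no depth.
- env.calibration(name): a dict with "K" (3x3 intrinsics, pixels), "pose" (4x4, takes a point from camera to world coordinates). Camera axes: x right, y down, z forward; pixel columns grow to the right and rows downward; lengths in mm; the calibration is good to about 2 mm. A picture is of the moment at which its call begins. calibration takes no time and is no camera call.
- env.job_done(): hands the job in; it is judged then, once.
Trained networks look in the newest picture that a camera, given by its name, has taken for a name from the list of things; names that differ only in an ending like _2 or _b are one class to them, and where a whole thing is asked for, a point or a joint stands for the part that bears it (a point fixed in the world has none). Each returns a list of dicts, best first, with "conf" (0 to 1); they miss things now and then, are a little off and sometimes report something else, mostly with a low value. They report only what shows in the picture. A call takes as long as a camera call. They do not tell look-alikes from the thing itself.
- env.look_for(camera, label): "position" ([row, column] as shares, 0 to 1, of the picture: columns of its width, rows of its height, amid what is visible of it).
The state is a dict: "t": time; "joints": joint angles; "qvel": joint speeds; "tau": joint torques, N m; "eef_pos": TCP position; "tcp_rot": TCP orientation; "ft_force": force on the tool from outside, world axes, zero at the start; "moment": the same for the moment, N m; "opening": opening from 0.0 (shut) to 1.0 (fully open); "grip_force": force on a finger pad.
Only numpy, scipy, OpenCV 4.12 (cv2) and the standard library are available. Lean on these libraries where they do the work, as an engineer would, in place of code of your own. Each camera call takes 0.05 s, during which the arm holds its last target. There are 200 camera calls.

## Working session

There is one attempt and no reset: what is moved stays moved. The work goes in short steps, Python scripts to look and compute and a tool call to move; the robot and the scene stay as the last step left them, time stands still between calls to the robot, and variables do not carry over. Pictures are saved under pics/ and viewed, at most 10 in all, crops included, and the job is handed in when it is done.

Besides the shell and the picture viewer there is one more tool, called after ">>>" as a command line: name --pt "numbers of a row" for each row, then --argument value for the rest. carry_out: Moves the arm, as the interface text tells. Its arguments: {"type":"object","properties":{"series":{"type":"array","items":{"type":"array","items":{"type":"number","minimum":-1,"maximum":1}}},"fingers":{"type":"number"}},"required":["series"]}

```bash
mkdir -p pics && cat > h.py <<'E'
import numpy as np, cv2
from cell import env
def shot(cam,name):
    im=env.read_camera(cam); cv2.imwrite(f'pics/{name}.png',im[:,:,::-1]); return im
def ray(cam,px):
    c=env.calibration(cam);K=np.array(c['K']);P=np.array(c['pose'])
    d=P[:3,:3]@np.linalg.inv(K)@np.array([px[0],px[1],1.]); return P[:3,3],d/np.linalg.norm(d)
def tri(a,b):
    o1,d1=ray('side',a);o2,d2=ray('top',b)
    s=np.linalg.lstsq(np.stack([d1,-d2],1),o2-o1,rcond=None)[0]
    p,q=o1+s[0]*d1,o2+s[1]*d2
    return (p+q)/2,np.linalg.norm(p-q)
def atz(cam,px,z):
    o,d=ray(cam,px); return o+d*(z-o[2])/d[2]
def proj(cam,p):
    c=env.calibration(cam);P=np.linalg.inv(np.array(c['pose']));q=np.array(c['K'])@(P[:3,:3]@np.array(p,float)+P[:3,3]); return q[:2]/q[2]
E
python3 - <<'E'
from h import *
for c in('side','top'):
    shot(c,c+'0'); print(c,np.round(env.calibration(c)['pose'],2).tolist())
    for l in('lock_top','carrier_handle','carrier','can','jar','tube','dish','carton','dock'):
        print(l,[(np.round([r['position'][1]*640,r['position'][0]*480],1).tolist(),round(r['conf'],2)) for r in env.look_for(c,l)][:3])
print(env.state()['t'])
E
```

```text
side [[-0.98, -0.08, 0.18, 362.51], [-0.2, 0.51, -0.84, 904.73], [-0.02, -0.86, -0.51, 695.49], [0.0, 0.0, 0.0, 1.0]]
lock_top [([357.3, 251.6], 0.56)]
carrier_handle [([424.6, 273.4], 0.96), ([311.3, 245.2], 0.95), ([338.1, 305.0], 0.91)]
carrier [([423.2, 217.2], 0.91), ([309.9, 247.9], 0.75), ([338.2, 306.2], 0.71)]
can [([323.1, 221.1], 0.82)]
jar [([317.7, 243.3], 0.5)]
tube [([268.5, 266.5], 0.95), ([311.2, 245.7], 0.56)]
dish [([342.7, 208.7], 0.9), ([316.5, 241.8], 0.59), ([356.0, 250.1], 0.45)]
carton [([247.5, 247.2], 0.71)]
dock [([354.2, 266.8], 0.87)]
top [[0.02, -1.0, 0.08, 462.64], [-1.0, -0.02, -0.01, 28.58], [0.01, -0.08, -1.0, 1174.0], [0.0, 0.0, 0.0, 1.0]]
lock_top [([415.5, 258.2], 0.83)]
carrier_handle [([408.9, 218.5], 0.94), ([498.8, 336.1], 0.76), ([303.9, 260.5], 0.73)]
carrier [([405.7, 220.5], 0.83), ([367.4, 343.0], 0.69), ([497.0, 335.5], 0.66)]
can [([427.2, 228.4], 0.59)]
jar [([387.8, 220.4], 0.79)]
tube [([319.3, 179.5], 0.67)]
dish [([517.2, 226.2], 0.73), ([404.0, 216.1], 0.71)]
carton [([405.7, 149.0], 0.65)]
dock [([396.1, 259.0], 0.88)]
1.0
```

```bash
python3 - <<'E'
import cv2
a=cv2.imread('pics/side0.png')[150:350,200:480];b=cv2.imread('pics/top0.png')[120:370,250:560]
cv2.imwrite('pics/side0c.png',cv2.resize(a,None,fx=2.8,fy=2.8,interpolation=3));cv2.imwrite('pics/top0c.png',cv2.resize(b,None,fx=2.4,fy=2.4,interpolation=3))
E
```

```text
(no output)
```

View pics/side0c.png

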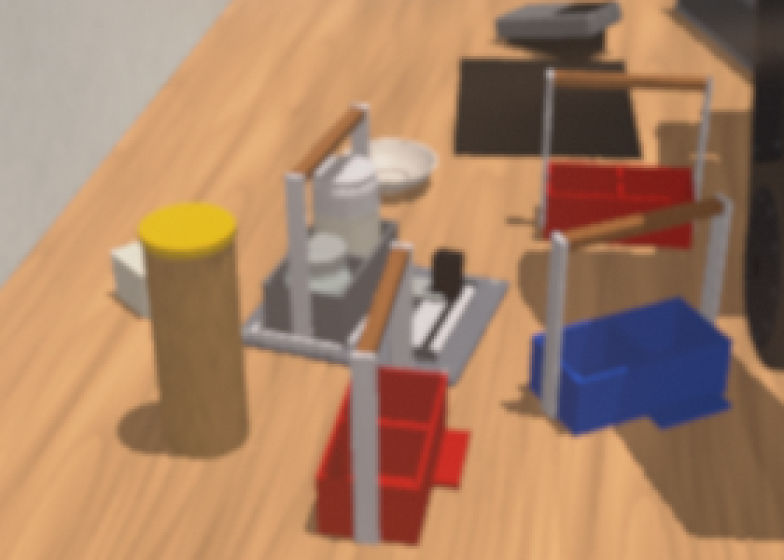

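View pics/top0c.png

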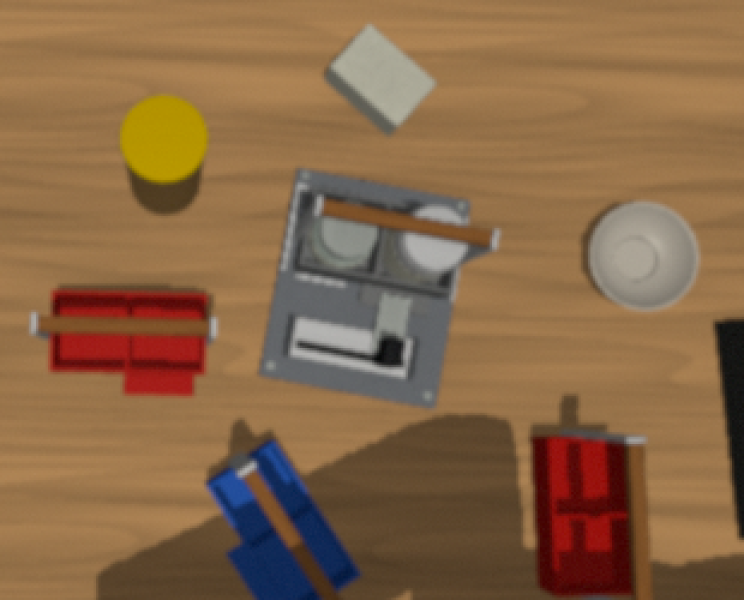

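The side crop shows the grey carrier with its handle ends near (298,172) and (362,110), and the lock grip near (448,256). The top crop shows the handle from (320,207) to (495,238) and the black grip near (390,349). The dock is turned about -0.18 rad. Blue and red look-alikes stand in front and to the left, and the left red one is close to the side camera.

```bash
python3 - <<'E'
from h import *
S=lambda x,y:(200+x/2.8,150+y/2.8)
T=lambda x,y:(250+x/2.4,120+y/2.4)
L=lambda n,a,b:print(n,[np.round(v,1) for v in tri(a,b)])
L('hL',S(299,172),T(321,206));L('hR',S(361,111),T(494,238))
L('h net',(311.3,245.2),(408.9,218.5))
L('h mid',S(330,141),T(408,222))
L('grip top',S(448,255),T(388,344))
L('grip net',(357.3,251.6),(415.5,258.2))
L('can net',(323.1,221.1),(427.2,228.4));L('tube top',S(187,229),T(164,138))
for n,p in dict(a=(304,171),b=(468,205),c=(437,407),d=(261,374)).items(): print('dock',n,np.round(atz('top',T(*p),8),1))
print('grip z64',atz('top',T(388,344),64).round(1),atz('side',S(448,255),64).round(1))
print('blue hndl', atz('top',T(247,468),177).round(),atz('top',T(335,600),177).round(),'red',atz('top',T(35,323),177).round(),atz('top',T(213,327),177).round(),'red2',atz('top',T(637,440),177).round())
# grip segmentation
im=cv2.imread('pics/top0.png');g=im.max(2)
m=(g<70).astype(np.uint8);m[:, :360]=0;m[:,430:]=0;m[:245]=0;m[282:]=0
n,l,s,c=cv2.connectedComponentsWithStats(m)
print(s[1:].tolist(),c[1:].round(1).tolist())
print(g[252:278,398:426])
E
```

```text
hL [array([620.7, -98.4, 179.3]), np.float64(2.2)]
hR [array([ 596.9, -250.6,  169.9]), np.float64(2.8)]
h net [array([ 622.9, -174.1,   40.8]), np.float64(15.7)]
h mid [array([ 609.8, -174.8,  173.3]), np.float64(1.2)]
grip top [array([ 505.2, -178.9,   62.3]), np.float64(7.3)]
grip net [array([ 516.8, -196.3,   18.9]), np.float64(12.5)]
can net [array([ 594.6, -204.5,   99.6]), np.float64(17.7)]
tube top [array([675.2,  38.2, 193.9]), np.float64(0.0)]
dock a [ 684.7 -102.5    8. ]
dock b [ 653.3 -269.1    8. ]
dock c [ 449.1 -237.9    8. ]
dock d [478.7 -61.6   8. ]
grip z64 [ 508.7 -178.1   64. ] [ 501.2 -176.3   64. ]
blue hndl [397. -38. 177.] [ 288. -113.  177.] red [516. 145. 177.] [516.  -7. 177.] red2 [ 426. -371.  177.]
[[369, 253, 3, 10, 10], [375, 260, 43, 12, 159]] [[370.0, 257.5], [406.0, 266.0]]
[[102 102 102 101 102 102 102  95  99 129 143 149 147 146 146 146 147 145
  147 148 145 134 112 102  98 100  99  98]
 [102 103 101 102 102 102 101  92 102 131 147 146 148 145 146 145 146 146
  147 148 141 126 109 102 101 101 101 102]
 [102 103 103 102 102 102  97  90 100 130 14
[... 2064 characters left out ...]
173 174 176 177 177 175 170 158 140 122 103  91  85  79  73  75  78  81
   86 100 128 134 106  76  78  93 101 103]
 [147 151 156 161 168 171 173 171 166 159 151 143 142 134 127 130 135 138
  139 143 147 130  95  73  77  92 100 103]
 [113 118 126 132 141 146 148 153 160 162 164 167 166 165 164 167 171 172
  172 172 162 127  87  73  80  95 102 101]
 [103 103 107 110 113 115 115 123 129 139 145 149 153 159 163 170 175 176
  178 181 165 124  83  74  84  97 102 103]
 [103 104 104 101 102 103 103 105 107 111 114 117 122 128 136 144 150 154
  160 168 156 118  81  78  89 100 102 103]
 [103 103 104 102 102 102 102 102 102 103 100 101 105 106 112 113 115 121
  129 137 133 106  84  85  96 100 102 104]]
```

```bash
python3 - <<'E'
from h import *
s=env.state();print({k:np.round(s[k],3).tolist() for k in('t','joints','eef_pos','tcp_rot','ft_force','opening')})
yaw=-0.17;X=np.array([np.cos(yaw),np.sin(yaw),0]);Y=np.array([-X[1],X[0],0])
for c in [(506,-178,64),(506,-181,64),(502,-178,64)]:
    c=np.array(c);print(c,[proj('top',c+v).round(1).tolist() for v in (0*X,14*X,-14*X,10*Y,-10*Y)], proj('side',c).round(1))
b=cv2.imread('pics/top0.png');b=b[:,:]
cv2.imwrite('pics/top_full.png',b)
E
```

```text
{'t': 1.0, 'joints': [-1.452, 0.491, 1.559, -0.0, 1.092, -0.106], 'eef_pos': [139.349, -609.28, 214.662], 'tcp_rot': [3.141, 0.0, 0.225], 'ft_force': [-0.358, -0.194, -0.021], 'opening': 0.998}
[ 506 -178   64] [[411.6, 264.5], [412.7, 258.5], [410.5, 270.5], [407.3, 263.7], [415.9, 265.3]] [358.2 240.6]
[ 506 -181   64] [[412.9, 264.5], [414.0, 258.5], [411.8, 270.6], [408.6, 263.7], [417.2, 265.4]] [358.4 240. ]
[ 502 -178   64] [[411.6, 266.3], [412.7, 260.3], [410.5, 272.3], [407.3, 265.5], [415.9, 267.1]] [359.8 240.7]
```

View pics/top_full.png

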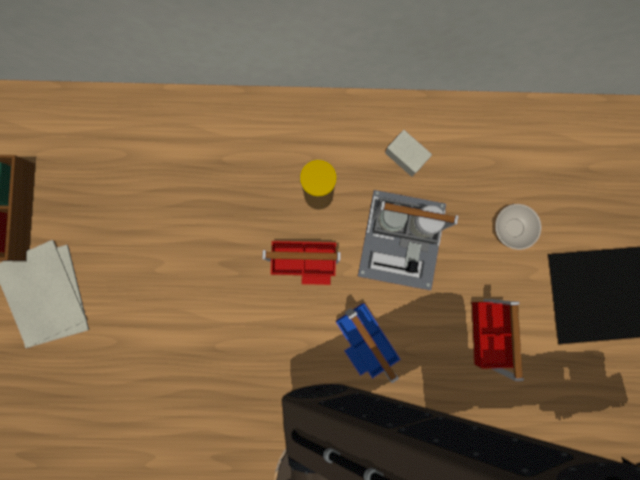

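The top view shows the arm out of frame at the bottom. The can is in the right compartment at (432,219) and the jar in the left one at (395,219). I'll push the grip with shut fingers from its right side, and first travel high over the red look-alike.

>>> carry_out --pt "0.48 0.52 0.2 -0.25" --pt "0.48 0.52 0.2 -0.25" --pt "0.48 0.52 0.2 -0.25" --pt "0.48 0.52 0.2 -0.25" --pt "0.48 0.52 0.2 -0.25" --fingers 1

```text
t: 1.5
eef_pos: [260.1, -478.2, 265.1]
tcp_rot: [3.141, -0.0, 0.093]
ft_force: [-0.0, -1.0, 1.1]
opening: 0.635
grip_force: 0.0
```

>>> carry_out --pt "0.48 0.52 0 -0.25" --pt "0.48 0.52 0 -0.25" --pt "0.48 0.52 0 -0.25" --pt "0.48 0.52 0 -0.25" --pt "0.48 0.52 0 -0.25"

```text
t: 2.0
eef_pos: [380.2, -348.1, 264.8]
tcp_rot: [3.141, -0.0, -0.038]
ft_force: [0.2, 0.5, -0.5]
opening: 0.215
grip_force: 0.0
```

>>> carry_out --pt "0.48 0.52 0 -0.25" --pt "0.48 0.52 0 -0.25" --pt "0.48 0.52 0 -0.25" --pt "0.48 0.52 0 -0.25" --pt "0 0 0 0"

```text
t: 2.5
eef_pos: [477.3, -242.8, 264.7]
tcp_rot: [-3.141, -0.001, -0.139]
ft_force: [-0.8, -0.0, -0.1]
opening: 0.008
grip_force: 0.0
```

>>> carry_out --pt "0.36 0.46 0 -0.3" --pt "0 0 -0.8 0" --pt "0 0 -0.8 0" --pt "0 0 -0.8 0" --pt "0 0 -0.6 0"

```text
t: 3.0
eef_pos: [492.5, -222.3, 112.7]
tcp_rot: [-3.141, 0.001, -0.173]
ft_force: [0.9, -0.5, -0.3]
opening: 0.002
grip_force: 0.0
```

```bash
python3 - <<'E'
from h import *
s=env.state();print(np.round(s['eef_pos'],1),np.round(s['tcp_rot'],3))
a=shot('side','s1')[130:330,210:480];b=shot('top','t1')[150:330,320:560]
im=np.hstack([cv2.resize(a,(400,300),interpolation=3),cv2.resize(b,(400,300),interpolation=3)])
cv2.imwrite('pics/c1.png',im[:,:,::-1])
E
```

```text
[ 492.5 -222.3  112.7] [-3.141e+00  1.000e-03 -1.730e-01]
```

View pics/c1.png

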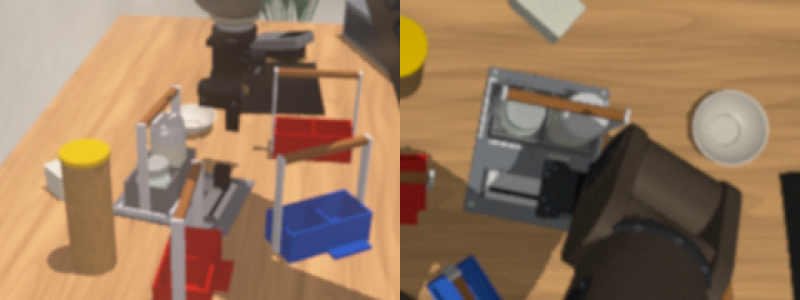

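The left half shows the fingers hanging to the right of the black grip, near (233,118), with the grip at (222,180). The right half shows the gripper body clear of the handle end at (628,116). I can descend and push.

>>> carry_out --pt "0 0 -0.5 0" --pt "0 0 -0.5 0" --pt "0 0 -0.5 0" --pt "0 0 0 0" --pt "0 0 0 0"

```text
t: 3.6
eef_pos: [493.8, -222.8, 41.1]
tcp_rot: [3.141, -0.001, -0.173]
ft_force: [-0.1, 0.2, -0.5]
opening: 0.004
grip_force: 0.0
```

>>> carry_out --pt "0.03 0.2 0 0" --pt "0.03 0.2 0 0" --pt "0.03 0.2 0 0" --pt "0.03 0.2 0 0" --pt "0 0 0 0"

```text
t: 4.1
eef_pos: [499.6, -180.9, 40.0]
tcp_rot: [3.142, -0.0, -0.172]
ft_force: [-0.0, -0.4, 0.1]
opening: -0.001
grip_force: 0.0
```

>>> carry_out --pt "0.02 0.12 0 0" --pt "0.02 0.12 0 0" --pt "0.02 0.12 0 0" --pt "0.02 0.1 0 0" --pt "0.02 0.1 0 0"

```text
t: 4.6
eef_pos: [504.3, -153.9, 39.6]
tcp_rot: [3.142, 0.0, -0.173]
ft_force: [-0.6, -2.9, 2.7]
opening: 0.003
grip_force: 1.7
```

```bash
python3 - <<'E'
from h import *
s=env.state();print(np.round(s['eef_pos'],1),np.round(s['ft_force'],2))
a=shot('side','s2')[180:300,280:460];b=shot('top','t2')[180:315,320:500]
im=np.hstack([cv2.resize(a,(400,300),interpolation=3),cv2.resize(b,(400,300),interpolation=3)])
cv2.imwrite('pics/c2.png',im[:,:,::-1])
E
```

```text
[ 504.3 -153.9   39.6] [-0.56 -2.93  2.74]
```

View pics/c2.png

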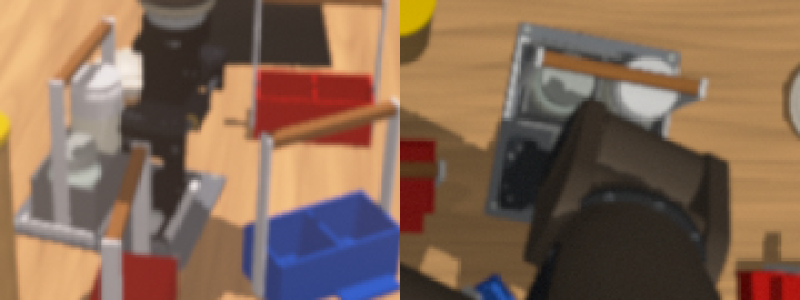

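The gripper hides the lock in both views, and the red upright on the left is still about 25 px clear of the gripper body. The -2.9 N reading matches the lock's friction, so I'll keep pushing in small steps until the force shows the stop.

>>> carry_out --pt "0.01 0.06 0 0" --pt "0.01 0.06 0 0" --pt "0.01 0.06 0 0" --pt "0.01 0.05 0 0" --pt "0.01 0.04 0 0"

```text
t: 5.2
eef_pos: [506.6, -140.5, 39.5]
tcp_rot: [-3.142, 0.001, -0.173]
ft_force: [-1.3, -2.3, -0.6]
opening: 0.005
grip_force: 1.5
```

>>> carry_out --pt "0 0.03 0 0" --pt "0.01 0.03 0 0" --pt "0 0.03 0 0" --pt "0.01 0.03 0 0" --pt "0 0.03 0 0"

```text
t: 5.7
eef_pos: [507.9, -133.2, 39.7]
tcp_rot: [3.141, -0.0, -0.173]
ft_force: [-0.5, -3.4, -1.1]
opening: 0.007
grip_force: 1.4
```

>>> carry_out --pt "0 0.03 0 0" --pt "0.01 0.03 0 0" --pt "0 0.03 0 0" --pt "0.01 0.03 0 0" --pt "0 0.03 0 0"

```text
t: 6.2
eef_pos: [508.6, -130.6, 39.9]
tcp_rot: [3.136, -0.002, -0.172]
ft_force: [-18.2, -59.3, -3.2]
opening: 0.005
grip_force: 30.4
```

>>> carry_out --pt "0 0.02 0 0" --pt "0.01 0.02 0 0" --pt "0 0.02 0 0" --pt "0.01 0.02 0 0" --pt "0 0.02 0 0"

```text
t: 6.7
eef_pos: [509.0, -129.6, 40.0]
tcp_rot: [3.132, -0.002, -0.171]
ft_force: [-29.6, -94.3, -3.0]
opening: 0.004
grip_force: 48.5
```

The force jumped to the stop, so I'm backing off and lifting.

>>> carry_out --pt "-0.02 -0.15 0 0" --pt "-0.03 -0.2 0 0" --pt "-0.06 -0.3 0 0" --pt "0 0 0.3 0" --pt "0 0 0.6 0"

```text
t: 7.2
eef_pos: [503.5, -153.3, 83.7]
tcp_rot: [-3.141, 0.003, -0.173]
ft_force: [0.2, -0.6, 0.7]
opening: 0.007
grip_force: 0.0
```

>>> carry_out --pt "-0.1 0 0.8 0.8" --pt "-0.1 0 0.8 0.8" --pt "-0.1 0 0.8 0.8" --pt "0 0 0.6 0.8" --pt "0 0 0 0.8" --fingers -1

```text
t: 7.7
eef_pos: [490.6, -153.7, 238.9]
tcp_rot: [3.137, -0.006, 0.25]
ft_force: [0.2, -0.5, -0.0]
opening: 0.367
grip_force: 0.0
```

>>> carry_out --pt "-0.6 -0.4 0.3 1" --pt "-0.6 -0.4 0.3 1" --pt "-0.5 -0.4 0 1" --pt "-0.4 -0.4 0 1" --pt "0 0 0 1"

```text
t: 8.2
eef_pos: [382.7, -234.7, 265.1]
tcp_rot: [3.141, -0.0, 0.772]
ft_force: [-0.2, 0.7, -0.1]
opening: 0.787
grip_force: 0.0
```

```bash
python3 - <<'E'
from h import *
s=env.state();print({k:np.round(s[k],2).tolist() for k in('t','joints','eef_pos','tcp_rot','opening')})
a=shot('side','s3')[180:300,280:460];b=shot('top','t3')[180:315,340:520]
im=np.hstack([cv2.resize(a,(400,300),interpolation=3),cv2.resize(b,(400,300),interpolation=3)])
cv2.imwrite('pics/c3.png',im[:,:,::-1])
E
```

```text
{'t': 8.2, 'joints': [-0.7, 0.18, 1.9, -0.0, 1.06, 0.1], 'eef_pos': [382.74, -234.68, 265.07], 'tcp_rot': [3.14, -0.0, 0.77], 'opening': 0.79}
```

View pics/c3.png

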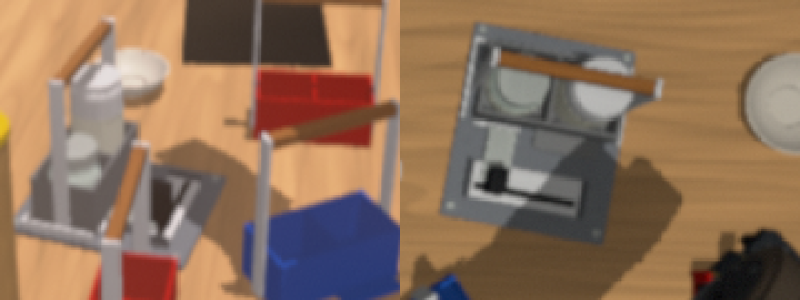

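The lock grip now sits at the left end of its slot, at (493,180) in the right half. The tongue at (500,140) is clear of the foot tab at (560,140). Next I'll measure the travel, refine the handle position, and check that the look-alikes did not move.

```bash
python3 - <<'E'
from h import *
C=lambda x,y:(340+(x-400)*.45,180+y*.45); D=lambda x,y:(280+x*.45,180+y*.4)
g=atz('top',C(494,179),64);g0=np.array([505,-181.5,64]);print('grip',g.round(1),'moved',np.linalg.norm(g-g0).round(1))
t0=cv2.imread('pics/top0.png');t3=cv2.imread('pics/t3.png');s0=cv2.imread('pics/side0.png');s3=cv2.imread('pics/s3.png')
for n,a,b in(('top',t0,t3),('side',s0,s3)):
    d=cv2.absdiff(a,b).max(2)
    for nm,(r0,r1,c0,c1) in dict(redtop=(240,280,262,345),handle=(195,230,375,460),redside=(240,340,310,370),hside=(185,270,290,345)).items():
        if nm.endswith('side')==(n=='side'): print(n,nm,(d[r0:r1,c0:c1]>40).mean().round(3))
# handle colour axis in both views
def bar(im,box):
    r0,r1,c0,c1=box;h=cv2.cvtColor(im,cv2.COLOR_BGR2HSV)
    m=np.zeros(im.shape[:2],np.uint8);m[r0:r1,c0:c1]=cv2.inRange(h[r0:r1,c0:c1],(5,140,60),(16,255,190));return m
for cam,im,box in(('top',t3,(195,225,378,460)),('side',s3,(182,222,300,335))):
    m=bar(im,box);n,l,s,c=cv2.connectedComponentsWithStats(m);k=1+np.argmax(s[1:,4]);print(cam,s[k],c[k].round(1), len(s))
    yx=np.argwhere(l==k)[:,::-1].astype(np.float32);print(cv2.minAreaRect(yx))
    if cam=='top': T=c[k]
    else: S=c[k]
p,e=tri(S,T);print('handle',p.round(1),round(e,1))
for z in (165,173):print(atz('top',T,z).round(1))
E
```

```text
grip [ 513.8 -110.7   64. ] moved 71.3
top redtop 0.0
top handle 0.0
side redside 0.081
side hside 0.0
top [385 203  69  19 373] [419.  212.3] 2
((419.2542419433594, 212.15621948242188), (69.23136901855469, 6.692099571228027), 10.713123321533203)
side [306 190  22  21 124] [316.9 200.2] 2
((316.7500305175781, 200.25001525878906), (4.242640495300293, 28.991378784179688), 45.0)
handle [ 610.8 -172.2  174.8] 0.5
[ 612.  -174.2  165. ]
[ 610.8 -172.6  173. ]
```

The grip moved about 70 mm to the stop. The handle triangulates to (610.5, -173, 174), where the text implies 173, so it agrees. Next I move over the handle with the fingers closing across dock x (yaw 1.40).

>>> carry_out --pt "0.45 0.11 0 0.6" --pt "0.45 0.11 0 0.6" --pt "0.45 0.11 0 0.6" --pt "0.45 0.11 0 0.6" --pt "0.45 0.11 0 0.6"

```text
t: 8.8
eef_pos: [498.2, -204.8, 264.6]
tcp_rot: [3.142, -0.0, 1.084]
ft_force: [-0.9, 0.0, -0.1]
opening: 0.998
grip_force: 0.0
```

>>> carry_out --pt "0.45 0.11 0 0.6" --pt "0.45 0.11 0 0.6" --pt "0.45 0.11 0 0.6" --pt "0.45 0.11 0 0.6" --pt "0.45 0.11 0 0.6"

```text
t: 9.3
eef_pos: [610.6, -177.1, 264.4]
tcp_rot: [-3.142, -0.0, 1.398]
ft_force: [0.0, -0.0, 0.8]
opening: 1.003
grip_force: 0.0
```

>>> carry_out --pt "0 0 -0.2 0" --pt "0 0 0 0" --pt "0 0 0 0" --pt "0 0 0 0" --pt "0 0 0 0"

```text
t: 9.8
eef_pos: [609.0, -178.5, 255.2]
tcp_rot: [3.141, 0.0, 1.397]
ft_force: [-0.2, 0.5, 0.2]
opening: 1.0
grip_force: 0.0
```

>>> carry_out --pt "0.02 0 -0.5 0" --pt "0 0 -0.5 0" --pt "0 0 -0.5 0" --pt "0 0 -0.4 0" --pt "0 0 -0.1 0"

```text
t: 10.3
eef_pos: [609.4, -178.2, 152.9]
tcp_rot: [-3.139, -0.001, 1.397]
ft_force: [-0.1, 0.7, 0.6]
opening: 0.999
grip_force: 0.0
```

```bash
python3 - <<'E'
from h import *
s=env.state();print(np.round(s['eef_pos'],1),np.round(s['ft_force'],2))
a=shot('side','s4')[150:285,270:450];b=shot('top','t4')[160:295,340:520]
im=np.hstack([cv2.resize(a,(400,300),interpolation=3),cv2.resize(b,(400,300),interpolation=3)])
cv2.imwrite('pics/c4.png',im[:,:,::-1])
E
```

```text
[ 609.4 -178.2  152.9] [-0.1   0.69  0.57]
```

View pics/c4.png

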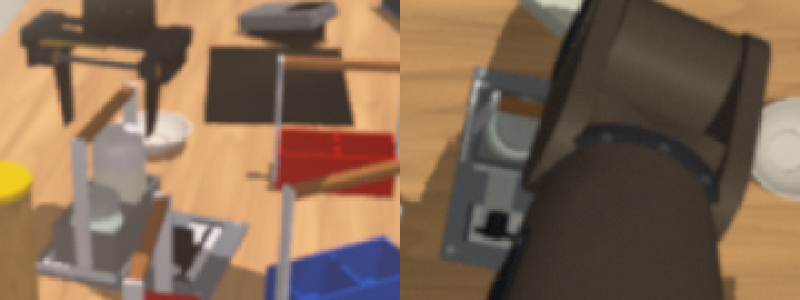

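The left half shows the open fingers, tips at (70,122) and (152,135), straddling the bar evenly around (110,110). Closing.

>>> carry_out --pt "0 0 0 0" --pt "0 0 0 0" --pt "0 0 0 0" --pt "0 0 0 0" --pt "0 0 0 0" --fingers 1

```text
t: 10.9
eef_pos: [610.4, -178.3, 154.9]
tcp_rot: [3.141, 0.0, 1.398]
ft_force: [0.5, 0.0, 0.0]
opening: 0.639
grip_force: 0.0
```

>>> carry_out --pt "0 0 0 0" --pt "0 0 0 0" --pt "0 0 0 0" --pt "0 0 0 0" --pt "0 0 0 0"

```text
t: 11.4
eef_pos: [610.3, -178.3, 154.6]
tcp_rot: [3.142, -0.0, 1.398]
ft_force: [-0.8, 0.6, -0.0]
opening: 0.218
grip_force: 0.0
```

>>> carry_out --pt "0 0 0 0" --pt "0 0 0 0" --pt "0 0 0 0" --pt "0 0 0 0" --pt "0 0 0 0"

```text
t: 11.9
eef_pos: [610.4, -178.3, 154.6]
tcp_rot: [3.141, 0.0, 1.398]
ft_force: [2.2, -1.7, -2.4]
opening: 0.148
grip_force: 30.0
```

Gripped at 14 mm opening and 30 N. Lifting slowly at first.

>>> carry_out --pt "0 0 0.03 0" --pt "0 0 0.04 0" --pt "0 0 0.04 0" --pt "0 0 0.05 0" --pt "0 0 0.05 0"

```text
t: 12.4
eef_pos: [610.3, -178.3, 165.3]
tcp_rot: [-3.141, -0.0, 1.398]
ft_force: [-0.2, 0.1, -7.1]
opening: 0.142
grip_force: 30.0
```

>>> carry_out --pt "0 0 0.06 0" --pt "0 0 0.08 0" --pt "0 0 0.08 0" --pt "0 0 0.08 0" --pt "0 0 0.08 0"

```text
t: 12.9
eef_pos: [610.4, -178.3, 184.6]
tcp_rot: [3.141, 0.0, 1.398]
ft_force: [-0.8, -0.6, -6.3]
opening: 0.142
grip_force: 30.0
```

>>> carry_out --pt "0 0 0.12 0" --pt "0 0 0.14 0" --pt "0 0 0.14 0" --pt "0 0 0.14 0" --pt "0 0 0.14 0"

```text
t: 13.4
eef_pos: [610.3, -178.3, 218.9]
tcp_rot: [3.141, 0.0, 1.398]
ft_force: [-0.3, -0.3, -6.4]
opening: 0.144
grip_force: 30.0
```

>>> carry_out --pt "0 0 0.14 0" --pt "0 0 0.14 0" --pt "0 0 0.14 0" --pt "0 0 0.12 0" --pt "0 0 0.08 0"

```text
t: 13.9
eef_pos: [610.4, -178.3, 249.8]
tcp_rot: [3.141, 0.0, 1.398]
ft_force: [-0.3, -0.3, -6.0]
opening: 0.145
grip_force: 30.0
```

>>> carry_out --pt "0 0 0.06 0" --pt "0 0 0.03 0" --pt "0 0 0 0" --pt "0 0 0 0" --pt "0 0 0 0"

```text
t: 14.4
eef_pos: [610.3, -178.3, 253.4]
tcp_rot: [-3.141, -0.0, 1.398]
ft_force: [0.8, -0.4, -6.6]
opening: 0.146
grip_force: 30.0
```

>>> carry_out --pt "0 0 0 0" --pt "0 0 0 0" --pt "0 0 0 0" --pt "0 0 0 0" --pt "0 0 0 0"

```text
t: 14.9
eef_pos: [610.3, -178.3, 253.7]
tcp_rot: [3.142, 0.0, 1.398]
ft_force: [-0.7, -0.1, -7.3]
opening: 0.141
grip_force: 30.0
```

```bash
python3 - <<'E'
from h import *
s=env.state();print(np.round(s['eef_pos'],1),np.round(s['ft_force'],2),np.round(s['moment'],2),s['grip_force'])
a=shot('side','s5')[120:285,250:470];b=shot('top','t5')[120:295,280:540]
im=np.hstack([cv2.resize(a,(400,300),interpolation=3),cv2.resize(b,(400,300),interpolation=3)])
cv2.imwrite('pics/c5.png',im[:,:,::-1])
E
```

```text
[ 610.3 -178.3  253.7] [-0.72 -0.05 -7.32] [-0.06 -0.12  0.  ] 29.998084008693695
```

View pics/c5.png

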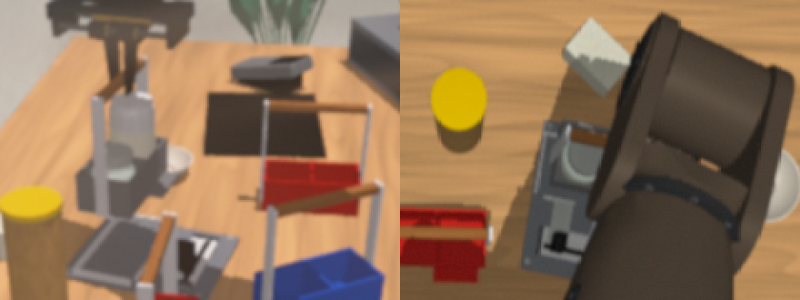

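The left half shows the carrier hanging level above the empty seat, uprights parallel to before, with the can and jar standing in it. The lock is at the left end at (190,250) and the bystanders are in place. Handing in.

```bash
python3 -c "
from cell import env
print(env.job_done())"
```

```text
the job is handed in; nothing more can be done
None
```

The lock is at its far end stop, and the carrier is held level about 99 mm above its seat with the can and jar standing; the job was handed in at about 15 s, with no verdict returned.

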